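Dip the vacuum pump's oil and present the rod

ROBOT

A 7-joint arm with a two-finger parallel gripper is mounted at the origin on the work surface. World frame = base frame: x ahead of the robot, y to its left, z up, the work surface at z = 0. Lengths are in mm, angles in rad, forces in N, time in s.
With the tool pointing down it reaches from about 400 to 875 mm from the base axis. Payload 4.4 kg.
Tool frame: the origin (TCP) lies midway between the tips of the shut fingers; the grasp point (between the pads) lies 19 mm behind it; x points along the fingers, y is the direction in which the jaws open and shut, and the axes are right-handed (so a half turn about x gives the same grasp; the last joint's range is limited). The gripper opens to 85 mm and grips with 20 to 120 N. Pads are 22 mm wide; open, the fingers measure 114 mm over their backs; the gripper's body (76 mm by 85 mm) begins 54 mm behind the grasp point. The pads swing forward as they close: fully open they stand 13 mm farther back than shut.
Start: joints at [1.067, 0.628, 0.038, 1.517, -0.027, 0.996, -0.02], TCP at [275.594, -588.698, 231.313] pointing down, gripper open.
Joint ranges: [-3.06, 3.06], [-0.37, 2.12], [-1.25, 1.32], [0.18, 2.47], [-1.1, 4.24], [0.23, 1.98], [-2.94, 2.94]. Speed limits (rad/s): [2.57, 2.57, 3.14, 3.14, 3.14, 3.14, 3.14].

INTERFACE

Orientations are given as [roll, pitch, yaw] about the fixed x, y, z axes, in that order (R = Rz(yaw) Ry(pitch) Rx(roll)).
In Python, from cell import ctrl gives the robot as it stands.
- The arm moves only by the tool arm_command, never from a script. Its argument "series" is a list of rows, each a list of 7 numbers: the opening, from 0 (shut) to 1 (fully open), then the shift along the world's x, y, z in cm, then the turn, a rotation vector about the world's x, y, z in degrees. In form: [[claw, x, y, z, rx, ry, rz], ...]. A call has 1 to 20 rows; each row shifts and turns the commanded pose from where the row before left it; what a row does not reach is not made up. A row lasts 1/12 s, in which the tool goes at most 41.7 mm and 7.16 degrees, less where a joint would pass 70% of its speed; a pose out of reach is approached as far as the arm can. A call with a gripper value outside its range is refused whole. The fingers move at their own pace and stop on an object; the grip force is fixed at half the most. Time passes only in rows, so rows that do not move let the fingers close. It gives the time, the measured TCP pose, the force and the opening at its end, in the units of the state.
- ctrl.read_state(): the state, without advancing time (a new reading comes with each control period).
- ctrl.get_image(name): name is "scene" or "top" or "wrist"; returns the picture (480x640x3 uint8, blue, green, red); there is no depth.
- ctrl.calibration(name): a dict with "fovy" (degrees; the focal length in pixels is half the picture's height over the tangent of half this angle, whatever the lens; pixels are square), "cx", "cy" (the principal point, pixels), "cam_to_world" (4x4, takes a point from camera to world coordinates); the wrist camera has in their place "T_tool_cam" (4x4, takes a point from camera to tool coordinates, whose origin is the TCP and whose axes are the tool frame's). Camera axes: x right, y up, looking along -z (the intrinsics and any distortion apply to the point x, -y, -z); pixel columns grow to the right and rows downward; lengths in mm; the calibration is good to about 2 mm. The wrist camera is an equidistant fisheye: a pixel r from the principal point sees the ray r / f radians off the axis. A picture is of the moment at which its call begins: read the wrist's pose just before it. calibration takes no time and is no camera call.
- ctrl.finish_job(): hands the job in, once; it reports no verdict.
Trained networks look in the newest picture that a camera, given by its name, has taken for a name from the list of things; names that differ only in an ending like _2 or _b are one class to them, and where a whole thing is asked for, a point or a joint stands for the part that bears it (a point fixed in the world has none). Each returns a list of dicts, best first, with "conf" (0 to 1); they miss things now and then, are a little off and sometimes report something else, mostly with a low value. They report only what shows in the picture. A call takes as long as a camera call.
- ctrl.spot_in(label, camera): "centre" ([x, y, z] in mm, in world coordinates, good to about 4 mm: the middle of the surface that is visible of it).
The state is a dict: "clock": time; "qpos": joint angles; "qd": joint speeds; "tau": joint torques, N m; "eef_pos": TCP position; "tool_rot": TCP orientation; "force": force on the tool from outside, world axes, zero at the start; "torque": the same for the moment, N m; "width": finger opening in mm.
Only numpy, scipy, OpenCV 4.12 (cv2) and the standard library are available. Lean on these libraries where they do the work, as an engineer would, in place of code of your own. Each camera call takes 0.05 s, during which the arm holds its last target.

TASK

Check the oil of the vacuum pump: take the slim gauge rod from the rack by its handle, push it into the pump's sloping dip tube until its collar stops against the tube's rim, and draw it right out again. Then hold the rod level, with its tip about 15 cm above the bench over the middle of the drip tray, and finish while still holding it there so that it can be read. The stout rod does not fit and stays in the rack; leave the other things where they are.

Things in the scene. Friction and masses are not known exactly. Their poses are not given: they have to be found in the camera images.
- slim_rod_grip (a point): Slim gauge rod, loose, steel, about 0.18 kg; fits the dip tube. Point: centre of its handle (110 mm long, 20 x 20 mm square). x runs from handle to tip, z is up in the rack. Along x: handle -55 to 55 mm, round collar (40 mm across) 55 to 63, round shank (10 mm across) 63 to 183; centre of mass about +15. Starts level in one of the rack's two places, axis 55 mm above the bench.
- slim_rod_collar (a point): Centre of the slim rod's collar on its stop face (the face towards the tip), 63 mm ahead of the handle centre; same axes.
- slim_rod_tip (a point): Tip of the slim rod on its axis, 120 mm ahead of the collar's stop face; same axes.
- stout_rod_grip (a point): Stout gauge rod, the same make, handle and collar but a shank 18 mm in diameter, too thick for the dip tube; it lies in the rack's other place. This point is the centre of its handle; same axes as the slim rod.
- rack: Fixed aluminium rack, 130 (x) x 190 (y) x 55 mm high; origin under its centre. Rods lie along its x at y = 48 and -48 mm, tips to +x, handle centres at x = -2 mm. Handles rest 45 mm up in notches, 24 mm wide and 10 mm deep, of two 8 mm plates at x = 43 and -43 mm; between the plates the handle is free, down to an 8 mm base plate.
- pump: White vacuum pump, fixed: oil case 160 mm (x) x 150 mm (y, from -60 to +90 mm), 115 mm high, with a grey motor behind it to y = +200 mm, 121 mm high. Origin on the bench.
- dip_tube: Fixed steel dip tube, 35 degrees from level. Origin: centre of its mouth, 130 mm above the bench, on the pump's -y side; z points out along the tube, up and away from the pump. Bore 15 mm, 130 mm long, flared to 28 mm over the last 18 mm; rim 36 mm across. Rod fully home: collar point at this origin, rod x opposite to this z.
- tray_center (a point): Round steel drip tray, fixed, 136 mm across the rim, 14 mm high; this point is the centre of its floor, 3 mm above the bench.
- oil_bottle: Bystander, loose: white plastic oil bottle, 64 mm across, 150 mm tall. Origin at its underside.
- screw_box: Bystander, loose: small white open box, 60x60x40 mm, standing on top of the pump's oil case. Origin at its underside.
- screwdriver: Bystander, loose: screwdriver lying on the bench. Origin at its underside.
- wrench: Bystander, loose: wrench lying on the bench. Origin at its underside.
- battery: Bystander, loose: black drill battery, 75x115x59 mm. Origin at its underside.
- bracket: Bystander, loose: aluminium angle bracket, 50x120x48 mm. Origin at its underside.

How it is judged (in metres and radians):
On the way, in this order (a step that is already met when the one before it is completed fails the run):
1. the slim rod is fully home in the dip tube, its collar against the rim (z of slim_rod_collar in the frame of dip_tube below 0.004 m and distance between slim_rod_collar and dip_tube below 0.007 m and angle between the x axis of slim_rod_collar and the z axis of dip_tube, either way round below 0.08 rad), for 0.1 s.
2. the rod is drawn right out of the tube (z of slim_rod_tip in the frame of dip_tube above 0.005 m), for 0.05 s.
At the end, for the whole second after the job is handed in: The slim rod is held in the fingers, still, level within 7 degrees, its tip 10 to 20 cm above the bench and within 45 mm of the tray's centre seen from above, touching neither pump, rack nor tray; the stout rod is within 20 mm and every bystander within 30 mm of where it started (angle between slim_rod_tip's own x axis and vertical between 1.4508 and 1.6908 rad and height (world z) of slim_rod_tip between 0.1 and 0.2 m and horizontal distance between slim_rod_tip and tray_center below 0.045 m and contact force between the fingers and slim_rod above 1 N and contact force between slim_rod and pump below 0.2 N and contact force between slim_rod and rack below 0.2 N and contact force between slim_rod and tray below 0.2 N and linear speed of slim_rod below 0.03 m/s and distance of stout_rod_grip from where it was at the start of the episode below 0.02 m and distance of each of oil_bottle, screw_box, screwdriver, wrench, battery, bracket from where it was at the start of the episode below 0.03 m); the arm keeps its last pose, push and grip.
It fails at once if the stout rod is lifted or pushed from its place (distance of stout_rod_grip from where it was at the start of the episode above 0.03 m).
It fails at once if another thing on the bench or the pump is disturbed (distance of any of oil_bottle, screw_box, screwdriver, wrench, battery, bracket from where it was at the start of the episode above 0.05 m).
It also fails if it takes over 58 s, if anything falls off the work surface, if the arm or the gripper's body presses on something with over 40 N, if the wrist force passes 120 N, or if a joint passes its speed limit or range.

## Working session

There is one attempt and no reset: what is moved stays moved. The work goes in short steps, Python scripts to look and compute and a tool call to move; the robot and the scene stay as the last step left them, time stands still between calls to the robot, and variables do not carry over. Pictures are saved under pics/ and viewed, and the job is handed in when it is done.

Besides the shell and the picture viewer there is one more tool, called after "Request:" as name(argument=value, ...) on one line, values as JSON. arm_command: Moves the arm, as the interface text tells. Its arguments: {"type":"object","properties":{"series":{"type":"array"}},"required":["series"]}

```bash
mkdir -p pics; ls
python3 - <<'E'
from cell import ctrl
import cv2
print(ctrl.read_state())
for n in ("scene","top","wrist"):
    cv2.imwrite(f"pics/{n}0.png",ctrl.get_image(n)); print(n,ctrl.calibration(n))
for n in ["slim_rod_grip","stout_rod_grip","rack","pump","dip_tube","tray_center","oil_bottle","screw_box","screwdriver","wrench","battery","bracket"]:
    for c in ("top","scene"):
        try: print(n,c,[(round(d['conf'],2),[round(v) for v in d['centre']]) for d in ctrl.spot_in(n,c)[:3]])
        except Exception as e: print(n,c,e)
print(ctrl.read_state()['clock'])
E
```

```text
pics
{'clock': 0.0, 'qpos': array([ 1.06717554,  0.62935984,  0.03846644,  1.51838507, -0.02702213,
        0.99626603, -0.01999778]), 'qd': array([ 0.00055191,  0.00096512, -0.00112366,  0.00012432,  0.00066027,
        0.00124055,  0.00010599]), 'tau': array([ 1.45738418e-04, -5.63399971e+01,  1.22628573e+00, -1.93443310e+01,
        1.10959390e-02,  1.05764242e-02,  1.22501604e-05]), 'eef_pos': array([ 275.33228325, -588.11582159,  230.37516869]), 'tool_rot': array([-1.55930329,  1.56889669,  2.02008014]), 'force': array([-1.30459027, -0.15221496, -0.43291189]), 'torque': array([0.01327939, 0.04067643, 0.02867359]), 'width': 85.33936318584165}
scene {'fovy': 42.5793298293095, 'cx': 326.26847541471574, 'cy': 233.29357230660804, 'cam_to_world': array([[ 6.23682230e-01, -6.35605988e-01,  4.55000554e-01,
         1.03600054e+03],
       [ 7.81677940e-01,  5.07338812e-01, -3.62749126e-01,
        -3.45093951e+02],
       [-2.73923428e-04,  5.81904079e-01,  8.13257381e-01,
         8.86210871e+02],
       [ 0.00000000e+00,  0.00000000e+00,  0.00000000e+00,
         1.00000000e+00]])}
to
[... 1353 characters left out ...]
 [569, 10, 2])]
tray_center scene [(0.56, [558, 10, 3])]
oil_bottle top [(0.83, [789, 51, 100])]
oil_bottle scene [(0.87, [816, 42, 101]), (0.72, [409, -31, 5])]
screw_box top [(0.96, [609, 281, 127])]
screw_box scene [(0.71, [604, 277, 138])]
screwdriver top [(0.65, [770, -273, 21]), (0.48, [631, -226, 65])]
screwdriver scene [(0.92, [777, -273, 24]), (0.75, [560, 11, 1])]
wrench top [(0.86, [406, -19, 7])]
wrench scene [(0.76, [409, -30, 3])]
battery top [(0.77, [385, 203, 46]), (0.23, [542, -186, 60])]
battery scene [(0.87, [405, 190, 39])]
bracket top [(0.72, [401, -18, 10]), (0.63, [793, -57, 3])]
bracket scene [(0.87, [798, -70, 8]), (0.58, [410, -35, 4]), (0.46, [647, 246, 112])]
1.35
```

View pics/top0.png

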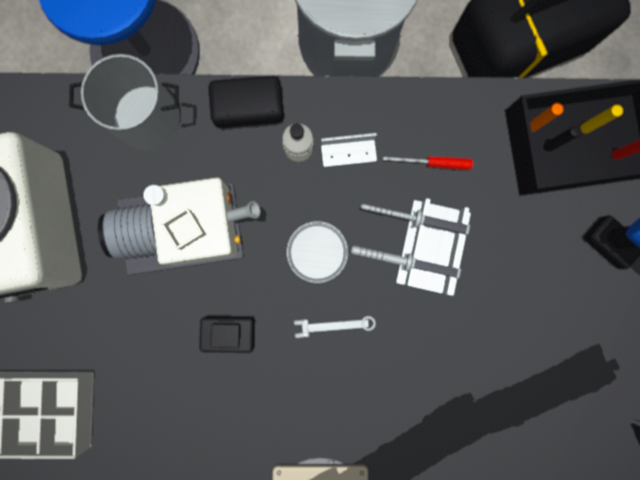

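View pics/scene0.png

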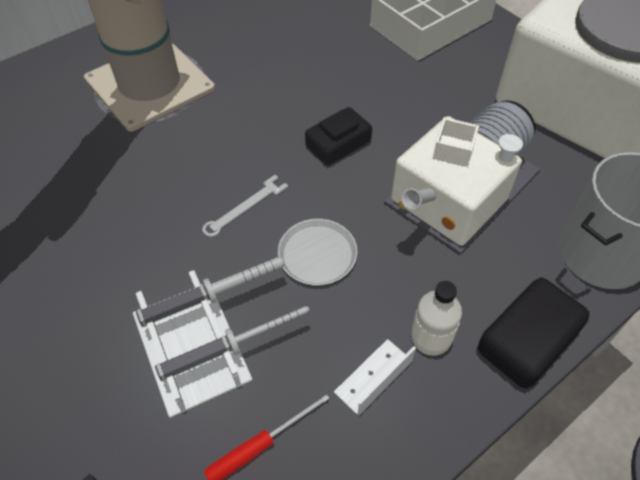

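View pics/wrist0.png

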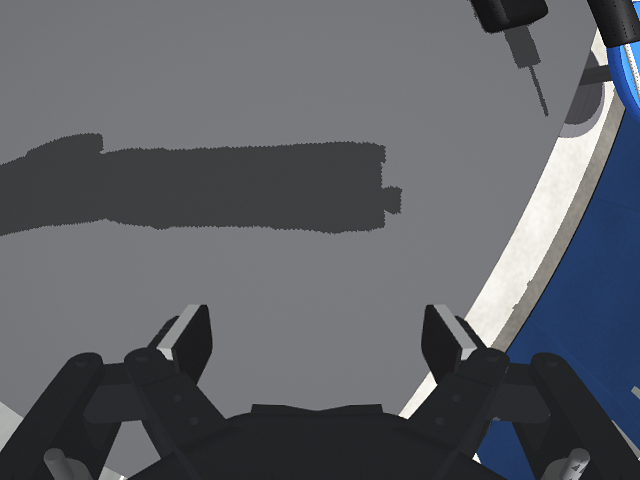

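```bash
cat > h.py <<'E'
from cell import ctrl
import numpy as np, cv2
from scipy.spatial.transform import Rotation as R
def ray(cam,u,v,st=None):
    c=ctrl.calibration(cam); f=240/np.tan(np.radians(c['fovy'])/2)
    dx,dy=u-c['cx'],v-c['cy']
    if cam=='wrist':
        r=np.hypot(dx,dy); th=r/f; s=np.sin(th)/max(r,1e-9)
        d=np.array([dx*s,-dy*s,-np.cos(th)])
        T=np.eye(4);T[:3,:3]=R.from_euler('xyz',st['tool_rot']).as_matrix();T[:3,3]=st['eef_pos'];M=T@c['T_tool_cam']
    else: d=np.array([dx/f,-dy/f,-1.]);M=c['cam_to_world']
    d=M[:3,:3]@d
    return M[:3,3],d/np.linalg.norm(d)
def atz(cam,u,v,z,st=None):
    o,d=ray(cam,u,v,st);return o+d*(z-o[2])/d[2]
def tri(*rs):
    A=sum(np.eye(3)-np.outer(d,d) for o,d in rs);b=sum((np.eye(3)-np.outer(d,d))@o for o,d in rs)
    p=np.linalg.solve(A,b);return p,[np.linalg.norm((np.eye(3)-np.outer(d,d))@(p-o)) for o,d in rs]
def proj(cam,p,st=None):
    c=ctrl.calibration(cam); f=240/np.tan(np.radians(c['fovy'])/2)
    M=c.get('cam_to_world')
    if cam=='wrist':
        T=np.eye(4);T[:3,:3]=R.from_euler('xyz',st['tool_rot']).as_matrix();T[:3,3]=st['eef_pos'];M=T@c['T_tool_cam']
    q=np.linalg.inv(M)@np.r_[p,1]; x,y,z=q[0],-q[1],-q[2]
    if cam=='wrist':
        r=np.hypot(x,y);th=np.arctan2(r,z);k=f*th/max(r,1e-9)
    else:k=f/z
    return np.array([c['cx']+k*x,c['cy']+k*y])
E
python3 - <<'E'
import cv2
from h import *
t=cv2.imread('pics/top0.png');s=cv2.imread('pics/scene0.png')
def crop(i,x,y,w,h,k,n): cv2.imwrite('pics/'+n,cv2.resize(i[y:y+h,x:x+w],None,fx=k,fy=k,interpolation=cv2.INTER_CUBIC))
crop(t,340,185,140,120,5,'tr.png');crop(t,190,170,80,80,7,'tt.png');crop(s,380,160,80,80,7,'st.png');crop(s,120,240,200,180,4,'sr.png')
st=ctrl.read_state();print(R.from_euler('xyz',st['tool_rot']).as_matrix().round(3))
E
```

```text
[[ 0.     0.424 -0.906]
 [-0.    -0.906 -0.424]
 [-1.     0.    -0.   ]]
```

View pics/tr.png

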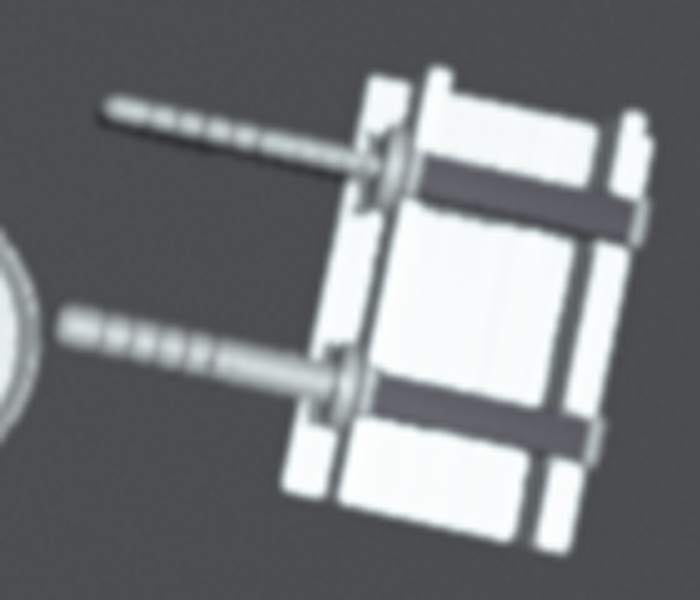

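View pics/tt.png

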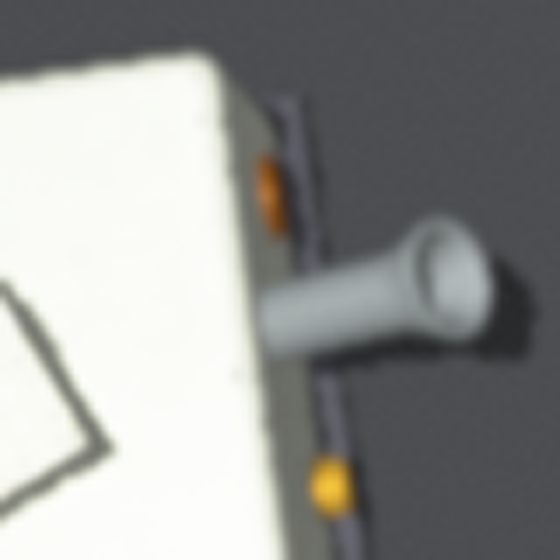

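View pics/st.png

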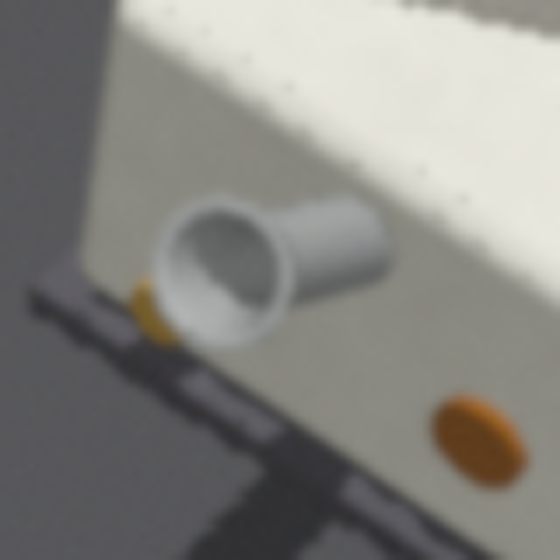

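View pics/sr.png

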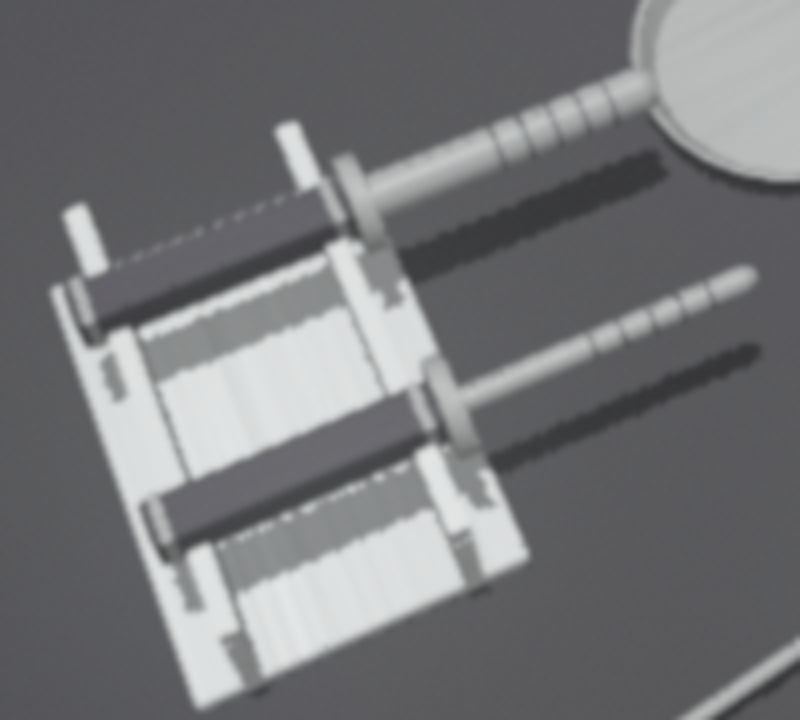

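Run:
```python
from h import *
np.set_printoptions(precision=1,suppress=True)
print('mouth',tri(ray('top',254.6,209.7),ray('scene',411.7,198.6)), atz('top',254.6,209.7,130),atz('scene',411.7,198.6,130))
tip=atz('top',361.6,206,55);print('tip',tip,atz('scene',308,308.5,55))
g=atz('top',444.5,224.4,65);e=atz('top',468,229.6,55);c=atz('top',418.6,219,55);print('grip',g,'end',e,'collar',c)
print('yaw',np.degrees(np.arctan2(*(tip-e)[[1,0]])),np.linalg.norm(tip-e), 'grip from tip', tip+(e-tip)/np.linalg.norm(e-tip)*183)
# scene handle mid: top face corners
print('scene grip',atz('scene',120+292/4,240+458/4,65))
# tube axis: far end at case in top: centre (270,325) crop near -> z?
m=atz('top',254.6,209.7,130)
for L in (60,80,100,130):
  z=130-L*np.sin(np.radians(35)); q=atz('top',190+268/7,170+328/7,z);print(L,np.degrees(np.arctan2(*(q-m)[[1,0]])),np.hypot(*(q-m)[:2])/np.cos(np.radians(35)))
# pump edge yaw: top face -y edge from crop (215,60) to (280,560), z=115
a=atz('top',190+218/7,170+70/7,115);b=atz('top',190+280/7,170+540/7,115);print('pump edge',a,b,np.degrees(np.arctan2(*(a-b)[[1,0]])))
print('tray',atz('top',318,252,3), atz('scene',318,252,3))
```

```text
mouth (array([644.4, 137.4, 131.3]), [np.float64(0.9841364417017131), np.float64(0.9841364417017364)]) [644.  136.8 130. ] [644.3 139.1 130. ]
tip [663.7 -84.8  55. ] [663.9 -84.1  55. ]
grip [ 624.1 -260.9   65. ] end [ 614.3 -314.    55. ] collar [ 636.5 -207.7   55. ]
yaw 77.84611518420367 234.43121716712292 grip from tip [ 625.2 -263.7   55. ]
scene grip [ 624.5 -262.1   65. ]
60 100.51931718761871 72.00903446312635
80 98.93986736265522 73.96006093124954
100 97.44267623542093 75.96437982863512
130 95.34157727323111 79.06188637455298
pump edge [706.4 207.5 115. ] [569.3 187.1 115. ] 8.46380006690553
tray [566.6   8.    3. ] [564.   12.9   3. ]
```

Request:
arm_command(series=[[0.6,2.5,2.32,-0.5,0,0,3.8],[0.6,2.5,2.32,-0.5,0,0,3.8],[0.6,2.5,2.32,-0.5,0,0,3.8],[0.6,2.5,2.32,-0.5,0,0,3.8],[0.6,2.5,2.32,-0.5,0,0,3.8],[0.6,2.5,2.32,-0.5,0,0,3.8],[0.6,2.5,2.32,-0.5,0,0,3.8],[0.6,2.5,2.32,-0.5,0,0,3.8],[0.6,2.5,2.32,-0.5,0,0,3.8],[0.6,2.5,2.32,-0.5,0,0,3.8],[0.6,2.5,2.32,-0.5,0,0,3.8],[0.6,2.5,2.32,-0.5,0,0,3.8],[0.6,2.5,2.32,-0.5,0,0,3.8],[0.6,2.5,2.32,-0.5,0,0,3.3],[0.6,0,0,0,0,0,0],[0.6,0,0,0,0,0,0]])

```text
clock: 2.68
eef_pos: [627.2, -260.6, 160.7]
tool_rot: [-3.046, 1.569, 1.457]
force: [-0.7, -0.9, -1.2]
width: 51.1
```

Run:
```python
from h import *
np.set_printoptions(precision=3,suppress=True)
st=ctrl.read_state();im=ctrl.get_image('wrist');cv2.imwrite('pics/w1.png',im)
M=R.from_euler('xyz',st['tool_rot']).as_matrix();print(M,st['eef_pos'],st['qpos'],np.degrees(np.arctan2(M[1,1],M[0,1])))
import json;json.dump({k:list(st[k]) for k in('eef_pos','tool_rot')},open('w1.json','w'))
for n,p in dict(tip=(663.7,-84.5,55),grip=(624.7,-262,65),end=(614,-314,55)).items():print(n,proj('wrist',np.array(p,float),st))
```

```text
[[ 0.     0.978 -0.207]
 [ 0.002 -0.207 -0.978]
 [-1.    -0.    -0.002]] [ 627.198 -260.619  160.678] [ 0.462  0.75  -0.194  1.491  0.164  0.917  0.01 ] -11.957118737920148
tip [316.198 -10.398]
grip [314.107 252.667]
end [314.713 317.56 ]
```

View pics/w1.png

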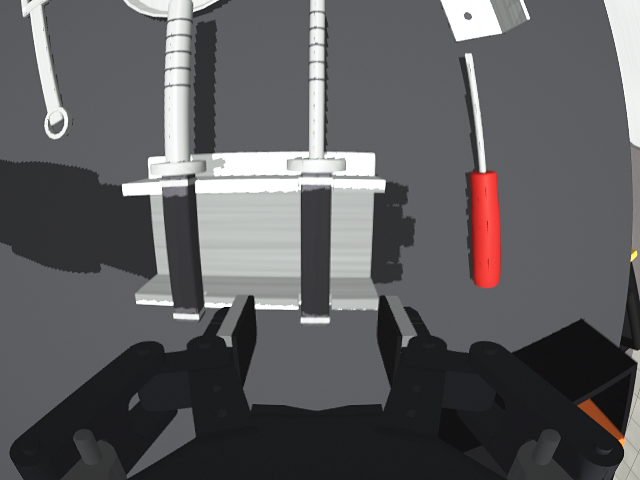

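Run:
```python
from h import *
np.set_printoptions(precision=1,suppress=True)
import json;st=json.load(open('w1.json'))
im=cv2.imread('pics/w1.png');cv2.imwrite('pics/w1c.png',cv2.resize(im[140:340,270:370],None,fx=3,fy=3,interpolation=cv2.INTER_CUBIC))
a=atz('wrist',316,178,65,st);b=atz('wrist',315,317,65,st);s=atz('wrist',317.5,30,60,st)
print(a,b,(a+b)/2,np.degrees(np.arctan2(*(a-b)[[1,0]])),s,np.degrees(np.arctan2(*(s-b)[[1,0]])))
```

```text
[ 636.2 -213.6   65. ] [ 615.4 -308.8   65. ] [ 625.8 -261.2   65. ] 77.61846582820672 [ 657.8 -116.7   60. ] 77.55244789078235
```

View pics/w1c.png

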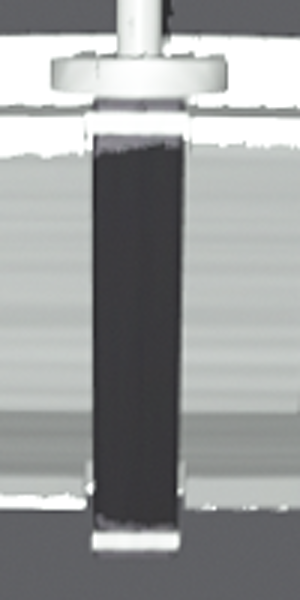

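Request:
arm_command(series=[[0.6,-0.1,-0.1,-2.5,0,0,0],[0.6,0,0,-2.5,0,0,0],[0.6,0,0,-2.5,0,0,0],[0.6,0,0,-2.5,0,0,0],[0.6,0,0,-2.7,0,0,0],[0.6,0,0,0,0,0,0],[0.6,0,0,0,0,0,0],[0,0,0,0,0,0,0],[0,0,0,0,0,0,0],[0,0,0,0,0,0,0],[0,0,0,0,0,0,0],[0,0,0,0,0,0,0],[0,0,0,0,0,0,0]])

```text
clock: 3.82
eef_pos: [626.1, -265.9, 36.8]
tool_rot: [1.282, 1.567, -0.502]
force: [-0.6, -0.9, 7.4]
width: 19.5
```

Request:
arm_command(series=[[0,0,0,1.0,0,0,0],[0,0,0,1.5,0,0,0],[0,0,0,2.5,0,0,0],[0,0,0,3,0,0,0],[0,0,0,3,0,0,0],[0,0,0,0,0,0,0],[0,0,0,0,0,0,0]])

```text
clock: 4.4
eef_pos: [626.1, -265.3, 147.7]
tool_rot: [1.431, 1.566, -0.353]
force: [0.2, -0.4, -2.7]
width: 19.2
```

Run:
```python
from h import *
np.set_printoptions(precision=3,suppress=True)
st=ctrl.read_state();im=ctrl.get_image('wrist');cv2.imwrite('pics/w2.png',im)
cv2.imwrite('pics/s2.png',ctrl.get_image('scene'))
cv2.imwrite('pics/t2.png',ctrl.get_image('top'))
M=R.from_euler('xyz',st['tool_rot']).as_matrix();print(M,st['eef_pos'],st['qpos'],st['force'],st['width'])
import json;json.dump({k:list(st[k]) for k in('eef_pos','tool_rot')},open('w2.json','w'))
```

```text
[[ 0.005  0.977 -0.212]
 [-0.002 -0.212 -0.977]
 [-1.     0.005  0.001]] [ 626.08  -265.295  147.693] [ 0.466  0.763 -0.19   1.505  0.17   0.885  0.008] [ 0.186 -0.352 -2.677] 19.152011355205186
```

View pics/w2.png

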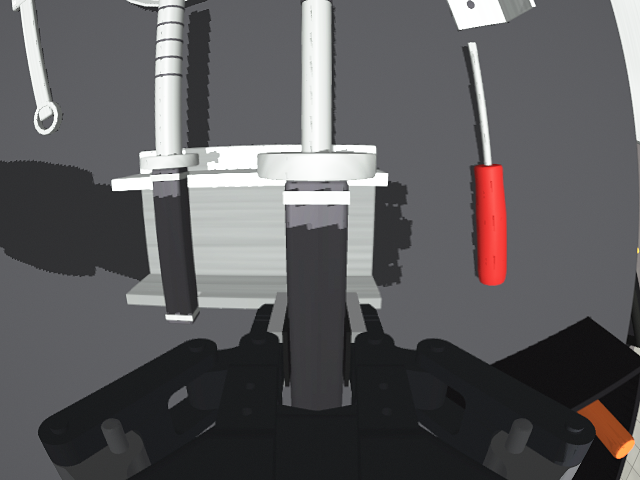

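View pics/s2.png

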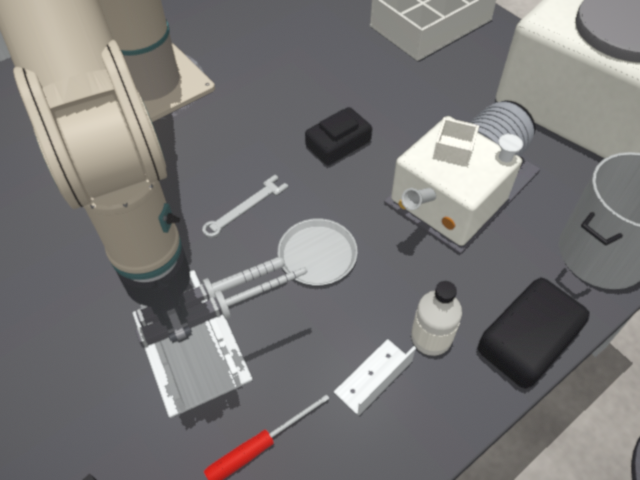

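Run:
```python
from h import *
t=cv2.imread('pics/t2.png');s=cv2.imread('pics/s2.png')
def crop(i,x,y,w,h,k,n): cv2.imwrite('pics/'+n,cv2.resize(i[y:y+h,x:x+w],None,fx=k,fy=k,interpolation=cv2.INTER_CUBIC))
crop(t,340,170,140,100,5,'t2c.png');crop(s,160,240,160,100,5,'s2c.png')
```

```text
(no output)
```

View pics/t2c.png

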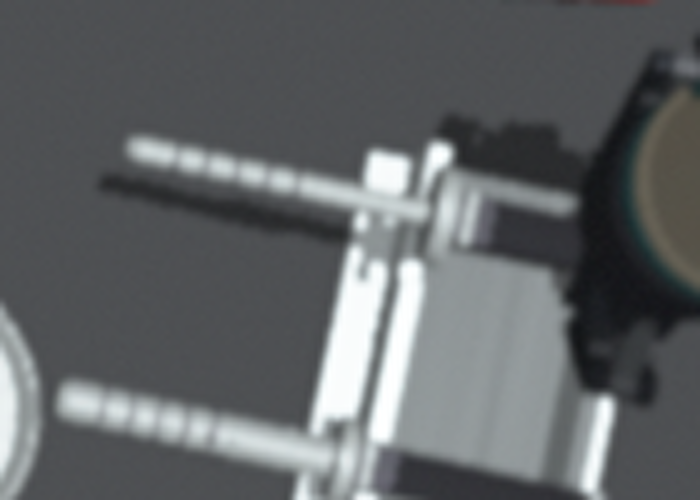

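View pics/s2c.png

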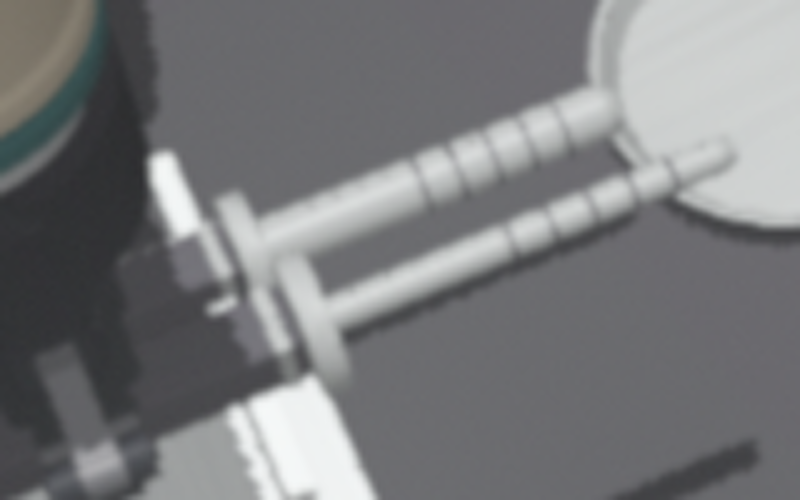

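Run:
```python
from h import *
import json;st=json.load(open('w2.json'))
np.set_printoptions(precision=2,suppress=True)
tip,r=tri(ray('top',366.4,199.6),ray('scene',306,270.6));print(tip,r)
col,r=tri(ray('top',427,212.4),ray('scene',226.5,302));print(col,r,np.linalg.norm(tip-col))
M=R.from_euler('xyz',st['tool_rot']).as_matrix();p=np.array(st['eef_pos'])
print('tool: tip',M.T@(tip-p),'col',M.T@(col-p),'dir',M.T@(tip-col)/np.linalg.norm(tip-col))
# wrist predicted: collar at tool (-19,0,-63-?)
for z in (-55,-63,-70):
  print(z,proj('wrist',p+M@np.array([-19,0,z]),st), proj('wrist',p+M@np.array([-39,0,z]),st))
```

```text
[661.92 -83.9  160.81] [np.float64(0.8092124840949587), np.float64(0.8092124840949696)]
[ 637.46 -199.83  167.08] [np.float64(2.138884194254442), np.float64(2.138884194254413)] 118.64582276249668
tool: tip [ -13.26   -3.28 -184.86] col [-19.45  -2.62 -66.38] dir [ 0.05 -0.01 -1.  ]
-55 [318.79 185.5 ] [319.35 192.99]
-63 [318.81 161.61] [319.39 164.56]
-70 [318.83 140.58] [319.41 139.48]
```

```bash
cat > plan.py <<'E'
from h import *
import sys
np.set_printoptions(precision=2,suppress=True)
mouth=np.array([644.3,137.8,130.5]); hd=98.5; el=35; sag=1.5
colT=np.array([-18.,-1,-66])
def target(back,mouth=mouth,hd=hd,el=el,colT=colT,sag=sag):
    e=np.radians(el-sag);h=np.radians(hd)
    d=np.array([np.cos(h)*np.cos(e),np.sin(h)*np.cos(e),-np.sin(e)])
    y=np.array([np.sin(h),-np.cos(h),0]);z=-d;x=np.cross(y,z)
    M=np.c_[x,y,z]
    e=np.radians(el);ax=np.array([np.cos(h)*np.cos(e),np.sin(h)*np.cos(e),-np.sin(e)])
    return mouth-ax*back-M@colT,M
if __name__=='__main__':
    st=ctrl.read_state();M0=R.from_euler('xyz',st['tool_rot']).as_matrix();p0=st['eef_pos']
    for b in map(float,sys.argv[1:]):
        p,M=target(b);print(b,'tcp',p,'shift cm',(p-p0)/10,'rotvec deg',np.degrees(R.from_matrix(M@M0.T).as_rotvec()))
E
python3 plan.py 160 120 0; python3 -c "
from h import *;st=ctrl.read_state();print(st['qpos'],st['clock'])"
```

```text
160.0 tcp [674.26 -55.93 243.69] shift cm [ 5.09 20.86 10.04] rotvec deg [-33.69   0.94  20.16]
120.0 tcp [669.42 -23.53 220.75] shift cm [ 4.6  24.1   7.74] rotvec deg [-33.69   0.94  20.16]
0.0 tcp [654.89  73.69 151.92] shift cm [ 3.15 33.82  0.86] rotvec deg [-33.69   0.94  20.16]
[ 0.46604965  0.76797877 -0.18919271  1.50831493  0.16972904  0.88407337
  0.00753303] 4.55
```

Request:
arm_command(series=[[0,0.51,2.09,1.0,-3.37,0.1,2.02],[0,0.51,2.09,1.0,-3.37,0.1,2.02],[0,0.51,2.09,1.0,-3.37,0.1,2.02],[0,0.51,2.09,1.0,-3.37,0.1,2.02],[0,0.51,2.09,1.0,-3.37,0.1,2.02],[0,0.51,2.09,1.0,-3.37,0.1,2.02],[0,0.51,2.09,1.0,-3.37,0.1,2.02],[0,0.51,2.09,1.0,-3.37,0.1,2.02],[0,0.51,2.09,1.0,-3.37,0.1,2.02],[0,0.51,2.09,1.0,-3.37,0.1,2.02],[0,0,0,0,0,0,0],[0,0,0,0,0,0,0],[0,0,0,0,0,0,0]])

```text
clock: 5.63
eef_pos: [674.7, -56.1, 242.9]
tool_rot: [-0.003, 0.985, -1.424]
force: [1.0, -1.2, -2.0]
width: 19.4
```

```bash
cat > look.py <<'E'
from h import *
import sys,json
np.set_printoptions(precision=3,suppress=True)
k=sys.argv[1]
st=ctrl.read_state();im=ctrl.get_image('wrist');cv2.imwrite(f'pics/w{k}.png',im)
s=ctrl.get_image('scene');cv2.imwrite(f'pics/s{k}.png',s)
t=ctrl.get_image('top');cv2.imwrite(f'pics/t{k}.png',t)
print(st['eef_pos'],st['tool_rot'],'q',st['qpos'],'F',st['force'],'T',st['torque'],st['width'],st['clock'])
json.dump({k2:list(st[k2]) for k2 in('eef_pos','tool_rot')},open(f'w{k}.json','w'))
f=lambda i,x,y,w,h,k:cv2.resize(i[y:y+h,x:x+w],(w*k,h*k),interpolation=cv2.INTER_CUBIC)
cv2.imwrite(f'pics/c{k}.png',np.vstack([f(t,200,160,200,75,4),f(s,280,150,200,75,4)]))
E
python3 look.py 3; python3 plan.py 160 120 0
```

```text
[674.723 -56.122 242.904] [-0.003  0.985 -1.424] q [-0.286  0.692  0.065  1.535  0.629  1.067 -0.438] F [ 0.991 -1.17  -2.004] T [ 0.68   0.114 -0.047] 19.40941446476865 5.6333
160.0 tcp [674.26 -55.93 243.69] shift cm [-0.06  0.23 -0.02] rotvec deg [0.07 0.   0.09]
120.0 tcp [669.42 -23.53 220.75] shift cm [-0.55  3.47 -2.31] rotvec deg [0.07 0.   0.09]
0.0 tcp [654.89  73.69 151.92] shift cm [-2.   13.19 -9.2 ] rotvec deg [0.07 0.   0.09]
```

View pics/w3.png

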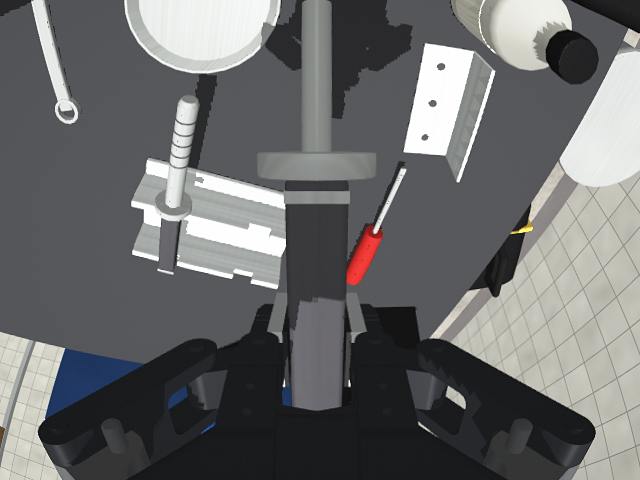

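View pics/c3.png

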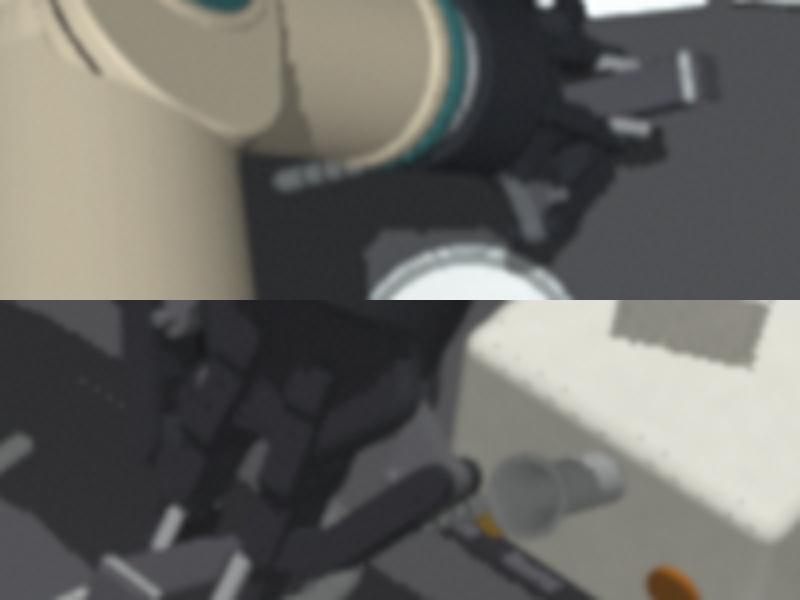

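View pics/s3.png

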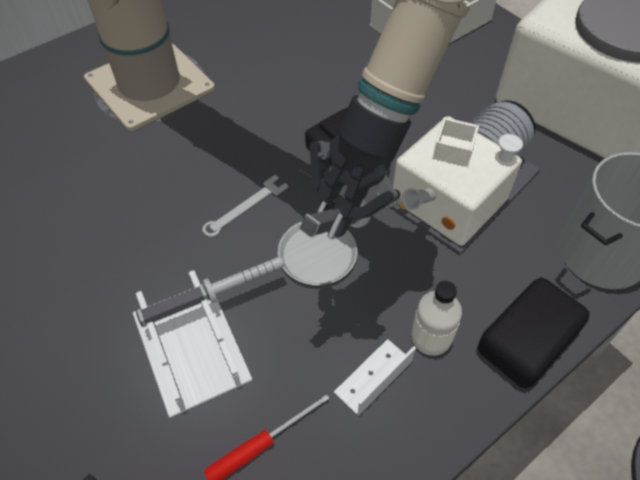

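Run:
```python
from h import *
import json;st=json.load(open('w3.json'))
np.set_printoptions(precision=2,suppress=True)
M=R.from_euler('xyz',st['tool_rot']).as_matrix();p=np.array(st['eef_pos'])
for q in [(-18,-1,-66),(-14.5,-1,-186),(-18,-1,-186)]:
  w=p+M@np.array(q,float);print(q,w,'top',proj('top',w),'scene',proj('scene',w),'wr',proj('wrist',w,st))
for n in(-14.5,-18):
 o,d=ray('top',268.6,205.5)
 # along-tip ray point closest with tool z=-186
 o2,d2=M.T@(o-p),M.T@d; k=(-186-o2[2])/d2[2];print(o2+k*d2)
s=cv2.imread('pics/s3.png');cv2.imwrite('pics/s3c.png',cv2.resize(s[170:250,290:430],None,fx=5,fy=5,interpolation=cv2.INTER_CUBIC))
```

```text
(-18, -1, -66) [663.99   7.95 221.44] top [319.43 192.85] scene [358.71 212.18] wr [316.1  153.35]
(-14.5, -1, -186) [649.22 104.91 152.22] top [269.63 205.69] scene [399.12 202.35] wr [ 315.89 -129.84]
(-18, -1, -186) [648.93 106.83 155.13] top [268.52 205.61] scene [400.11 200.42] wr [ 315.9  -134.97]
[ -17.71   -0.76 -186.  ]
[ -17.71   -0.76 -186.  ]
```

View pics/s3c.png

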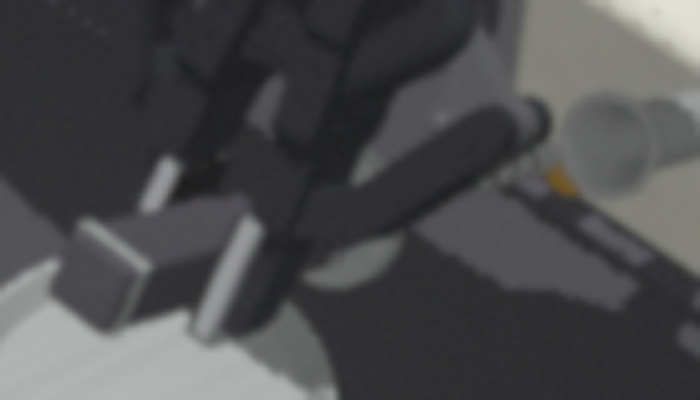

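```bash
sed -i 's/sag=1.5/sag=0.8/;s/colT=np.array.*/colT=np.array([-18.,-0.8,-66])/' plan.py; python3 plan.py 160 125 100 0;python3 plan.py 160; python3 -c "
from h import *;st=ctrl.read_state();print(st['eef_pos'],st['qd'])"
```

```text
160.0 tcp [674.03 -55.7  244.48] shift cm [-0.09  0.25  0.06] rotvec deg [-0.62 -0.1   0.09]
125.0 tcp [669.79 -27.35 224.41] shift cm [-0.51  3.09 -1.95] rotvec deg [-0.62 -0.1   0.09]
100.0 tcp [666.76  -7.09 210.07] shift cm [-0.81  5.12 -3.38] rotvec deg [-0.62 -0.1   0.09]
0.0 tcp [654.66  73.92 152.71] shift cm [-2.03 13.22 -9.12] rotvec deg [-0.62 -0.1   0.09]
160.0 tcp [674.03 -55.7  244.48] shift cm [-0.09  0.25  0.06] rotvec deg [-0.62 -0.1   0.09]
[674.90829342 -58.24804809 243.89571606] [ 0.00486781 -0.00624567 -0.00460689 -0.0053247   0.00011475 -0.00084653
  0.00141212]
```

Request:
arm_command(series=[[0,-0.14,0.84,-0.53,-0.2,0,0],[0,-0.14,0.83,-0.53,-0.2,0,0],[0,-0.14,0.83,-0.53,-0.2,0,0.1],[0,-0.13,0.83,-0.53,0,0,0],[0,0,0,0,0,0,0],[0,0,0,0,0,0,0],[0,0,0,0,0,0,0],[0,0,0,0,0,0,0]])

```text
clock: 6.45
eef_pos: [670.3, -23.4, 223.6]
tool_rot: [0.0, 0.974, -1.42]
force: [-0.2, -0.0, -1.2]
width: 19.1
```

```bash
python3 look.py 4; python3 plan.py 122 100 0;python3 - <<'E'
import cv2,numpy as np
t=cv2.imread('pics/t4.png');s=cv2.imread('pics/s4.png')
f=lambda i,x,y,w,h,k:cv2.resize(i[y:y+h,x:x+w],(w*k,h*k),interpolation=cv2.INTER_CUBIC)
cv2.imwrite('pics/c4.png',np.hstack([f(t,220,180,65,65,6),f(s,370,165,65,65,6)]))
E
```

```text
[670.276 -23.422 223.585] [ 0.     0.974 -1.42 ] q [-0.342  0.72   0.067  1.546  0.635  1.065 -0.507] F [-0.193 -0.043 -1.228] T [ 0.734  0.133 -0.026] 19.061296663857096 6.45
122.0 tcp [669.43 -24.91 222.69] shift cm [-0.08 -0.17 -0.08] rotvec deg [-0.06  0.   -0.15]
100.0 tcp [666.76  -7.09 210.07] shift cm [-0.35  1.62 -1.35] rotvec deg [-0.06  0.   -0.15]
0.0 tcp [654.66  73.92 152.71] shift cm [-1.56  9.72 -7.08] rotvec deg [-0.06  0.   -0.15]
```

View pics/c4.png

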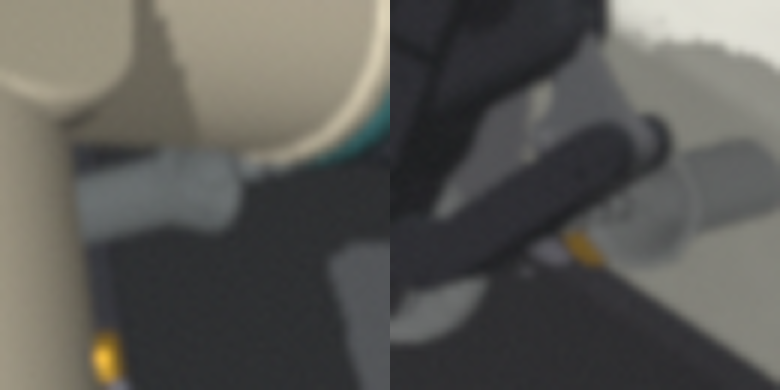

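View pics/w4.png

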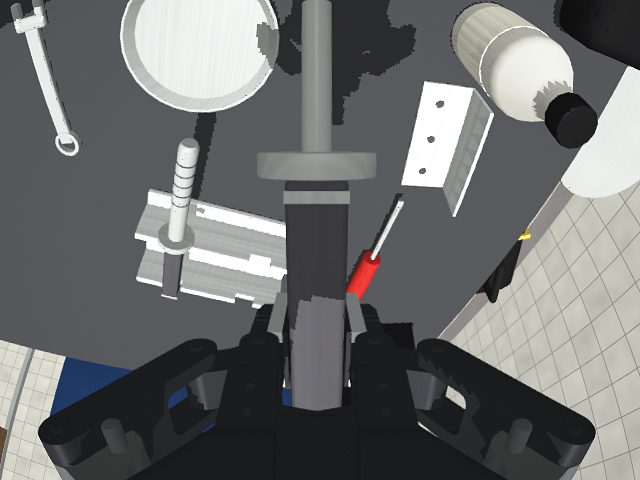

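Request:
arm_command(series=[[0,-0.12,0.63,-0.5,0,0,-0.1],[0,-0.12,0.65,-0.5,0,0,0],[0,-0.12,0.65,-0.5,0,0,0],[0,-0.12,0.65,-0.5,0,0,0],[0,-0.11,0.65,-0.49,0,0,0],[0,0,0,0,0,0,0],[0,0,0,0,0,0,0],[0,0,0,0,0,0,0]])

```text
clock: 7.27
eef_pos: [664.3, 9.5, 198.3]
tool_rot: [-0.001, 0.975, -1.421]
force: [0.0, 0.8, -1.1]
width: 18.8
```

```bash
python3 look.py 5; python3 plan.py 80 0;python3 - <<'E'
import cv2,numpy as np
t=cv2.imread('pics/t5.png');s=cv2.imread('pics/s5.png')
f=lambda i,x,y,w,h,k:cv2.resize(i[y:y+h,x:x+w],(w*k,h*k),interpolation=cv2.INTER_CUBIC)
cv2.imwrite('pics/c5.png',np.hstack([f(t,220,180,65,65,6),f(s,370,165,65,65,6)]))
E
```

```text
[664.258   9.51  198.298] [-0.001  0.975 -1.421] q [-0.389  0.755  0.065  1.553  0.631  1.057 -0.57 ] F [ 0.003  0.783 -1.056] T [0.803 0.117 0.04 ] 18.835062149739574 7.2667
80.0 tcp [664.34   9.11 198.6 ] shift cm [-0.    0.   -0.01] rotvec deg [-0.06  0.   -0.06]
0.0 tcp [654.66  73.92 152.71] shift cm [-0.97  6.48 -4.6 ] rotvec deg [-0.06  0.   -0.06]
```

View pics/c5.png

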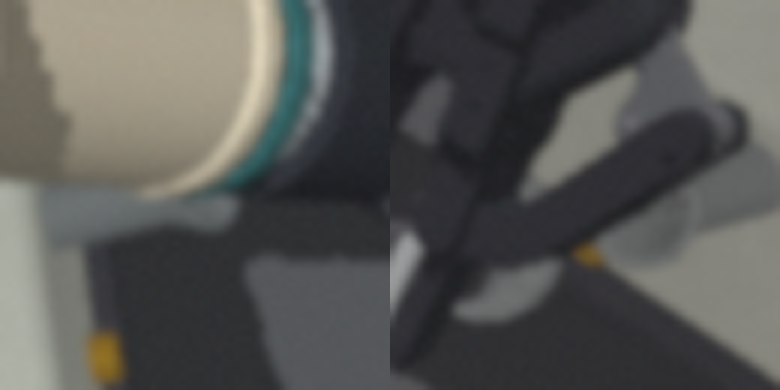

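View pics/w5.png

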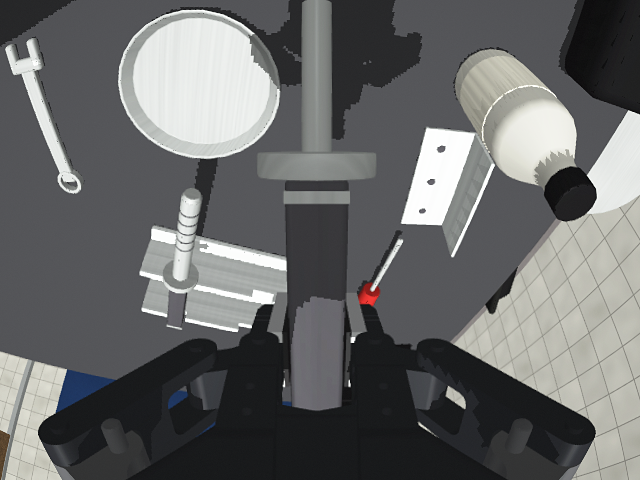

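Request:
arm_command(series=[[0,-0.1,0.7,-0.5,0,0,0],[0,-0.1,0.7,-0.5,0,0,0],[0,-0.1,0.7,-0.5,0,0,0],[0,-0.11,0.71,-0.5,0,0,0],[0,-0.11,0.71,-0.5,0,0,0],[0,-0.11,0.71,-0.5,0,0,0],[0,-0.11,0.71,-0.5,0,0,0],[0,-0.11,0.71,-0.5,0,0,0],[0,0,0,0,0,0,0],[0,0,0,0,0,0,0],[0,0,0,0,0,0,0]])

```text
clock: 8.33
eef_pos: [655.9, 65.7, 158.5]
tool_rot: [-0.0, 0.974, -1.421]
force: [0.4, -0.6, -1.6]
width: 19.4
```

```bash
python3 look.py 6; python3 plan.py 10 0
```

```text
[655.883  65.711 158.491] [-0.     0.974 -1.421] q [-0.467  0.819  0.058  1.541  0.619  1.054 -0.661] F [ 0.438 -0.569 -1.577] T [ 0.776  0.145 -0.031] 19.363447468172506 8.3333
10.0 tcp [655.87  65.82 158.45] shift cm [-0.01  0.04 -0.03] rotvec deg [-0.06  0.01 -0.05]
0.0 tcp [654.66  73.92 152.71] shift cm [-0.13  0.85 -0.6 ] rotvec deg [-0.06  0.01 -0.05]
```

View pics/w6.png

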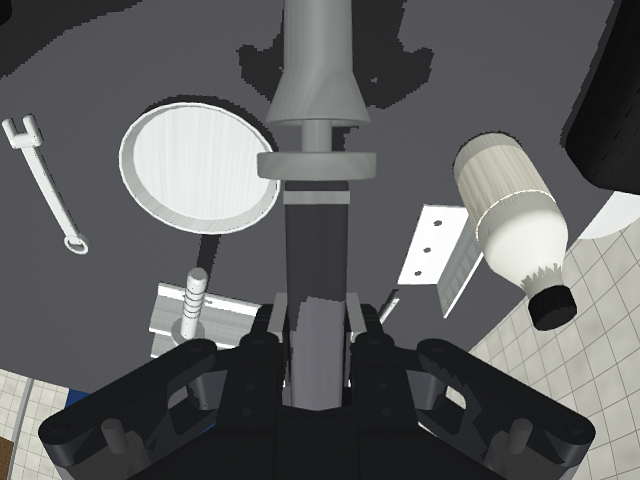

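Request:
arm_command(series=[[0,-0.05,0.32,-0.23,0,0,0],[0,-0.05,0.32,-0.23,0,0,0],[0,-0.03,0.2,-0.14,0,0,0],[0,-0.01,0.1,-0.07,0,0,0],[0,0,0,0,0,0,0],[0,0,0,0,0,0,0],[0,0,0,0,0,0,0]])

```text
clock: 9.07
eef_pos: [654.7, 73.3, 153.1]
tool_rot: [0.0, 0.971, -1.422]
force: [-0.6, -4.2, 5.3]
width: 19.4
```

```bash
python3 look.py 7; python3 plan.py 0
```

```text
[654.741  73.259 153.087] [ 0.     0.971 -1.422] q [-0.479  0.83   0.058  1.537  0.618  1.057 -0.676] F [-0.573 -4.158  5.267] T [-0.71   0.099 -0.049] 19.40245256881339 9.0667
0.0 tcp [654.66  73.92 152.71] shift cm [-0.01  0.07 -0.04] rotvec deg [ 0.15  0.03 -0.  ]
```

View pics/w7.png

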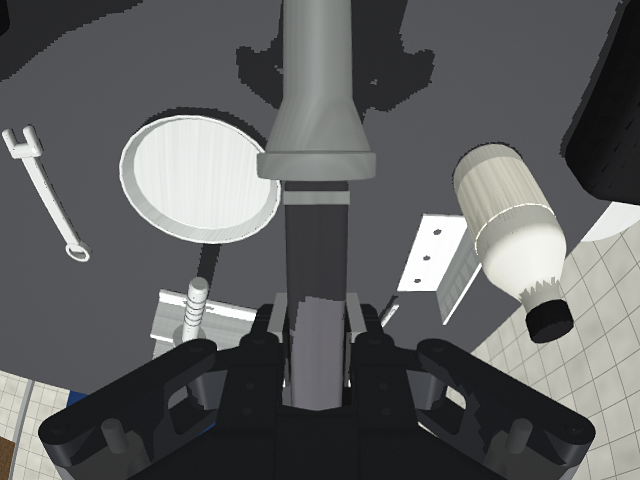

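Request:
arm_command(series=[[0,-0.02,0.16,-0.11,0,0,0],[0,-0.02,0.16,-0.11,0,0,0],[0,0,0,0,0,0,0],[0,0,0,0,0,0,0],[0,0,0,0,0,0,0],[0,0,0,0,0,0,0]])

```text
clock: 9.72
eef_pos: [654.8, 73.2, 153.0]
tool_rot: [0.001, 0.966, -1.424]
force: [0.3, -8.6, 11.6]
width: 19.1
```

```bash
python3 look.py 8; python3 plan.py 0;python3 - <<'E'
import cv2
i=cv2.imread('pics/w8.png');cv2.imwrite('pics/w8c.png',cv2.resize(i[90:220,240:400],None,fx=4,fy=4,interpolation=cv2.INTER_CUBIC))
E
```

```text
[654.778  73.195 153.038] [ 0.001  0.966 -1.424] q [-0.482  0.832  0.061  1.535  0.62   1.06  -0.68 ] F [ 0.273 -8.579 11.61 ] T [-1.936  0.234 -0.07 ] 19.124110116717926 9.7167
0.0 tcp [654.66  73.92 152.71] shift cm [-0.01  0.07 -0.03] rotvec deg [0.45 0.09 0.13]
```

View pics/w8c.png

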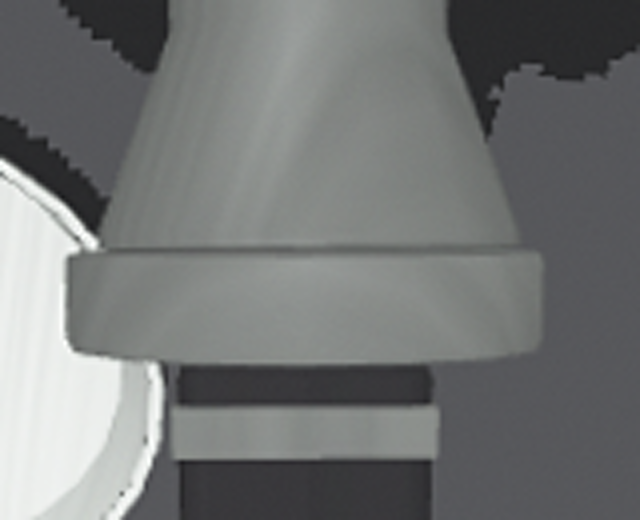

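Request:
arm_command(series=[[0,0.06,-0.4,0.28,0,0,0],[0,0.12,-0.81,0.57,0,0,0],[0,0.12,-0.81,0.57,0,0,0],[0,0.12,-0.81,0.57,0,0,0],[0,0.12,-0.81,0.57,0,0,0],[0,0.12,-0.81,0.57,0,0,0],[0,0.12,-0.81,0.57,0,0,0],[0,0.12,-0.81,0.57,0,0,0],[0,0.12,-0.81,0.57,0,0,0],[0,0.12,-0.81,0.57,0,0,0],[0,0.12,-0.81,0.57,0,0,0],[0,0.12,-0.81,0.57,0,0,0],[0,0.12,-0.81,0.57,0,0,0],[0,0.12,-0.81,0.57,0,0,0],[0,0.12,-0.81,0.57,0,0,0],[0,0.12,-0.81,0.57,0,0,0],[0,0.12,-0.81,0.57,0,0,0],[0,0,0,0,0,0,0],[0,0,0,0,0,0,0],[0,0,0,0,0,0,0]])

```text
clock: 11.53
eef_pos: [673.5, -54.1, 242.9]
tool_rot: [-0.001, 0.976, -1.421]
force: [-0.8, 0.6, -2.2]
width: 18.7
```

```bash
python3 look.py 9; python3 plan.py 160
python3 - <<'E'
from h import *
np.set_printoptions(precision=2,suppress=True)
st=ctrl.read_state();M0=R.from_euler('xyz',st['tool_rot']).as_matrix();p0=st['eef_pos']
for h in (78,90,98.5):
    h=np.radians(h);d=np.array([np.cos(h),np.sin(h),0]);y=np.array([np.sin(h),-np.cos(h),0]);M=np.c_[[0,0,-1],y,-d]
    p=np.array([566,10,150])-M@np.array([-16.5,-1,-186]);print(p,(p-p0)/10,np.degrees(R.from_matrix(M@M0.T).as_rotvec()))
E
```

```text
[673.545 -54.119 242.891] [-0.001  0.976 -1.421] q [-0.295  0.693  0.068  1.54   0.637  1.068 -0.451] F [-0.758  0.646 -2.208] T [0.799 0.133 0.026] 18.696192468584414 11.5333
160.0 tcp [674.03 -55.7  244.48] shift cm [ 0.04 -0.18  0.17] rotvec deg [-0.1  -0.08 -0.17]
[ 528.31 -172.14  133.5 ] [-14.53 -11.83 -10.92] [ 34.26  -1.06 -20.08]
[ 567.  -176.   133.5] [-10.66 -12.21 -10.92] [34.03  2.51 -8.43]
[ 594.48 -173.81  133.5 ] [ -7.91 -12.   -10.92] [33.72  5.02 -0.19]
```

View pics/w9.png

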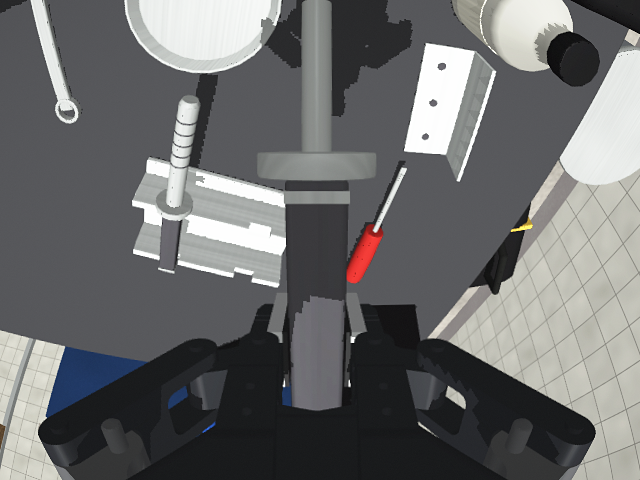

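View pics/c9.png

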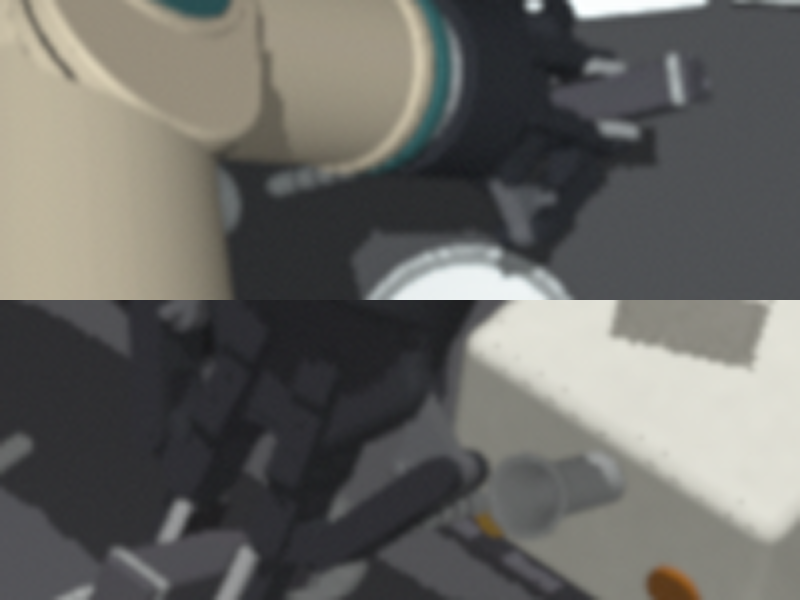

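Request:
arm_command(series=[[0,0,-1.0,0.5,0,0,0],[0,0,-1.0,0.5,0,0,0],[0,-0.89,-0.85,-0.99,2.83,0.21,-0.7],[0,-0.89,-0.85,-0.99,2.83,0.21,-0.7],[0,-0.89,-0.85,-0.99,2.83,0.21,-0.7],[0,-0.89,-0.85,-0.99,2.83,0.21,-0.7],[0,-0.89,-0.85,-0.99,2.83,0.21,-0.7],[0,-0.89,-0.85,-0.99,2.83,0.21,-0.7],[0,-0.89,-0.85,-0.99,2.83,0.21,-0.7],[0,-0.89,-0.85,-0.99,2.83,0.21,-0.7],[0,-0.89,-0.85,-0.99,2.83,0.21,-0.7],[0,-0.89,-0.85,-0.99,2.83,0.21,-0.7],[0,-0.89,-0.85,-0.99,2.83,0.21,-0.7],[0,-0.89,-0.85,-0.99,2.83,0.21,-0.7],[0,0,0,0,0,0,0],[0,0,0,0,0,0,0],[0,0,0,0,0,0,0],[0,0,0,0,0,0,0],[0,0,0,0,0,0,0]])

```text
clock: 13.27
eef_pos: [567.8, -175.6, 135.2]
tool_rot: [0.534, 1.568, -1.035]
force: [-0.1, 0.3, -1.9]
width: 19.2
```

```bash
python3 look.py 10
python3 - <<'E'
import cv2,numpy as np,json
from h import *
t=cv2.imread('pics/t10.png');s=cv2.imread('pics/s10.png')
f=lambda i,x,y,w,h,k:cv2.resize(i[y:y+h,x:x+w],(w*k,h*k),interpolation=cv2.INTER_CUBIC)
cv2.imwrite('pics/c10.png',np.hstack([f(t,280,170,130,150,3),f(s,240,150,130,150,3)]))
st=json.load(open('w10.json'));M=R.from_euler('xyz',st['tool_rot']).as_matrix();w=np.array(st['eef_pos'])+M@np.array([-16.5,-1,-186])
print(M.round(3),w,proj('top',w),proj('scene',w))
E
```

```text
[ 567.791 -175.571  135.204] [ 0.534  1.568 -1.035] q [ 0.397  0.674 -0.231  1.766  0.22   0.725  0.051] F [-0.067  0.331 -1.919] T [-0.009 -0.007  0.001] 19.199484720323845 13.2667
[[ 0.001  1.     0.002]
 [-0.002  0.002 -1.   ]
 [-1.     0.001  0.002]] [566.45153238  10.46282321 151.29705351] [317.41277028 248.09028968] [316.62869856 199.76627375]
```

View pics/c10.png

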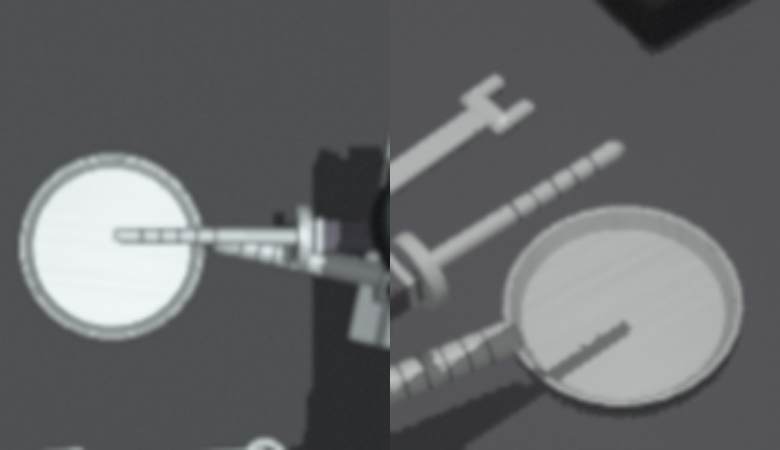

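View pics/s10.png

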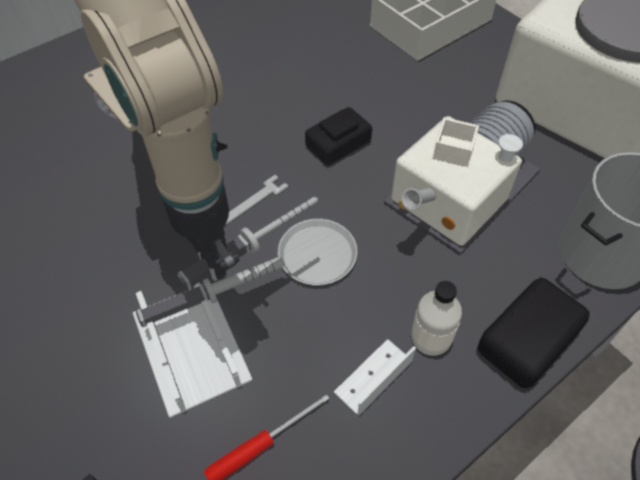

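Run:
```python
from h import *
print(tri(ray('top',318.7,248.7),ray('scene',316.3,199.7)))
st=ctrl.read_state();print(abs(st['qd']).max(),st['width'])
ctrl.finish_job()
```

```text
(array([565.88005203,   8.85987125, 152.03837911]), [np.float64(1.124799995496819), np.float64(1.124799995496749)])
0.0061538278813820435 19.088127505115743
the job is handed in; nothing more can be done
```

The slim rod was taken from the rack, pushed into the dip tube, drawn right out, and is now held level over the drip tray. The job is handed in, and no verdict came back.

- **Seating:** The wrist picture showed the collar flush on the tube's rim. When I pushed 4 mm further, the tool stayed where it was and the force rose from about 7 N to about 14 N.
- **Withdrawal:** The tip ended about 40 mm clear of the tube's mouth, and the rod had not slipped in the fingers.
- **Final pose:** From the top and scene pictures, the tip is at about (566, 9, 152) mm, within about 5 mm of my estimates of the tray's centre. The tool was level to about 0.1°. I estimated the rod's sag in the grip at up to about 1.5° and did not measure it again at the end. The fingers are holding the 20 mm handle at 19 mm, and the arm was still.
- **Other things:** The last scene picture shows the stout rod in its place and the bystanders where they were. I judged that by eye only. The job took about 13.4 s.

No check failed. Tool readings taken right after a move were 2–4 mm off until the arm settled, so I re-measured before going into the tube.

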